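Release a batch of bronze shafts with the feeder's two plungers

TASK

Let the three bronze shafts out of the gravity feeder: with one fingertip on each of its two round plungers, press both down together, never one alone, and keep both down until all three shafts have rolled to the end stop and lie still. Then let the plungers spring up and move clear. Do not touch the shafts themselves, pick anything up, press the square buttons of the switch box, or disturb the other things on the bench.

Things in the scene. Friction and masses are not known exactly. Their poses are not given: they have to be found in the camera images.
- feeder: Cast dark-grey gravity feeder, bolted down, 295 mm long (x), 150 mm wide (y). Origin on the bench; its x points down the slope, away from the robot, z up; turned up to 20 degrees. At x = -125 to -70 mm a flat deck 62 mm high carries two round plungers; from there a steel chute 136 mm wide slopes down (0.22 rad) to an end stop at x = 162 mm. Side walls stand 25 mm above the chute.
- plunger_left (a joint): Travel of the left plunger: 0 up, 0.008 m fully down. Sprung, moves straight down, about 1.5 N to start, 5 N at full travel; springs back when let go. It carries a stop pin at feeder x = 25 mm, 5 mm proud of the chute, that holds the shafts back; from about 5 mm of travel the pin is below the chute surface. The shafts roll only when both pins are down.
- plunger_right (a joint): Travel of the right plunger (feeder -y side, on the right as seen from the robot), the same in all ways. The chute surface is 61 mm above the bench at the deck and 9 mm at the end stop, which is 50 mm high.
- plunger_left_top (a point): Centre of the top face of the left plunger's black round cap, 26 mm across; it stands 18 mm above the deck (80 mm above the bench) when up, at feeder x = -97 mm, y = +32 mm. The two cap centres are 64 mm apart. Moves down with the plunger.
- plunger_right_top (a point): Centre of the top face of the right plunger's cap, the same, at feeder y = -32 mm.
- shaft1: Bronze shaft blank, 22 mm across, 130 mm long, 0.3 to 0.5 kg, lying across the chute along the feeder's y; origin at its centre. At the start it rests against the two stop pins (feeder x = 15 mm). Released, it rolls by itself to the end stop within about a second, and then lies at feeder x of about 151 mm.
- shaft2: Bronze shaft blank, 22 mm across, 130 mm long, 0.3 to 0.5 kg, lying across the chute along the feeder's y; origin at its centre. At the start it rests touching the first (feeder x = -7 mm). Released, it rolls by itself to the end stop within about a second, and then lies at feeder x of about 129 mm.
- shaft3: Bronze shaft blank, 22 mm across, 130 mm long, 0.3 to 0.5 kg, lying across the chute along the feeder's y; origin at its centre. At the start it rests touching the second (feeder x = -28 mm), its top about 74 mm above the bench. Released, it rolls by itself to the end stop within about a second, and then lies at feeder x of about 108 mm.
- switchbox: Bystander: a dark cast switch box, bolted down, 90 x 130 x 45 mm, with two square black buttons on top; origin on the bench under its centre. Not part of the job.
- switch_left (a joint): Travel of the switch box's left square button (24 mm square, its top 55 mm above the bench): 0 up, 0.006 m fully down. To be left alone.
- switch_right (a joint): Travel of the switch box's right square button (24 mm square, its top 55 mm above the bench): 0 up, 0.006 m fully down. To be left alone.
- paste_jar: Bystander: small closed jar, 36 mm across, 45 mm high, standing beside the feeder's deck; origin at the centre of its underside.
- collar: Bystander: bronze collar, 40 mm across with a 22 mm bore, 22 mm high, lying flat beside the feeder's deck; origin at the centre of its underside.
- impeller: Bystander: small bronze impeller, 94 mm across, 14 mm high, lying flat in front of the switch box; origin at the centre of its underside.
- handpiece: Bystander: deburring handpiece, a black and aluminium rod 150 mm long and 22 mm thick, lying along its x; origin on its underside.
- oil_bottle: Bystander: white bottle with black cap, 56 mm across, 130 mm high; origin at the centre of its underside.
- brush: Bystander: hand brush lying along its x; origin on its underside.
- wrench: Bystander: steel wrench lying along its x; origin on its underside.
Mind the look-alikes: they are no part of the job. Leave any blue, pink or purple look-alike of the shaft3 alone.

How it is judged:
By the outcome, as a careful person would: the job done as asked, in the order asked, and still so for the second after the job is handed in, with the robot touching nothing.
It also fails if it takes over 32 s, if anything falls off the work surface, if the arm or the gripper's body presses on something with over 40 N, if the wrist force passes 120 N, or if a joint passes its speed limit or range.

ROBOT

A 6-joint arm with a two-finger parallel gripper is mounted at the origin on the work surface. World frame = base frame: x ahead of the robot, y to its left, z up, the work surface at z = 0. Lengths are in m, angles in rad, forces in N, time in s.
With the tool pointing down it reaches from about 0.375 to 0.9 m from the base axis. Payload 3.1 kg.
Tool frame: the origin (TCP) lies on the centre line of the jaws, within the pads' length; the fingertips stand 17 mm ahead of it and the grasp point (between the pads) lies 2 mm behind it (r.tips_ahead is the y of the fingertips in the tool frame, in m); y points along the fingers, z is the direction in which the jaws open and shut, and the axes are right-handed (so a half turn about y gives the same grasp; the last joint's range is limited). The gripper opens to 85 mm and grips with 20 to 120 N. Pads are 22 mm wide; open, the fingers measure 114 mm over their backs; the gripper's body (76 mm by 85 mm) begins 54 mm behind the grasp point. The pads swing forward as they close: fully open they stand 13 mm farther back than shut.
Start: joints at [1, 0.527, 1.433, -0, 1.181, -0.178], TCP at [0.239, 0.578, 0.226] pointing down, gripper open.
Joint ranges: [-3.08, 3.08], [-0.75, 2.2], [0.22, 2.44], [-1.43, 4.57], [0, 2.65], [-2.85, 2.85]. Speed limits (rad/s): [2.79, 2.79, 3.14, 3.14, 3.14, 3.14].

INTERFACE

Orientations are given as a rotation vector (axis times angle).
In Python, from rig import r gives the robot as it stands.
- The arm moves only by the tool send_rows, never from a script. Its argument "rows" is one flat list of numbers, 5 for each row, row after row: the opening, from -1 (shut) to 1 (fully open), so that 0 is half open, then the shift along the tool's x, y, z in mm, then the turn about the tool's y in degrees. A call has 1 to 20 rows; each row is the pose to reach, as a shift and turn from the pose commanded when the call began, along the tool's axes at that moment; what a row does not reach only later rows make up. A row lasts 1/10 s, in which the tool goes at most 50 mm and 8.59 degrees, less where a joint would pass 70% of its speed; a pose out of reach is approached as far as the arm can. A call with a gripper value outside its range is refused whole. The fingers move at their own pace and stop on an object; the grip force is fixed at half the most. Time passes only in rows, so rows that repeat a pose let the fingers close. It gives the time, the measured TCP pose, the force and the opening at its end, in the units of the state.
- r.read_state(): the state, without advancing time (a new reading comes with each control period).
- r.camera(name): name is "scene" or "side" or "wrist"; returns a dict with "frame" (400x640x3 uint8, red, green, blue), "intrinsics" (3x3 intrinsics, pixels), "position" and "attitude" of the camera in the world. Camera axes: x right, y up, looking along -z (the intrinsics and any distortion apply to the point x, -y, -z); pixel columns grow to the right and rows downward; lengths in m; the calibration is good to about 2 mm. A picture is of the moment at which its call begins. There is no depth.
- r.hand_in(): hands the job in, once; it reports no verdict.
The state is a dict: "time": time; "joint_positions": joint angles; "dq": joint speeds; "joint_torque": joint torques, N m; "tool_pos": TCP position; "orientation": TCP orientation; "contact_force": force on the tool from outside, world axes, zero at the start; "torque": the same for the moment, N m; "grip_width": finger opening in m.
Only numpy, scipy, OpenCV 4.12 (cv2) and the standard library are available. Lean on these libraries where they do the work, as an engineer would, in place of code of your own. Each camera call takes 0.05 s, during which the arm holds its last target. There are 200 camera calls.

## Working session

There is one attempt and no reset: what is moved stays moved. The work goes in short steps, Python scripts to look and compute and a tool call to move; the robot and the scene stay as the last step left them, time stands still between calls to the robot, and variables do not carry over. Pictures are saved under pics/ and viewed, about 8 in all and at most 12, crops included, and the job is handed in when it is done.

Besides the shell and the picture viewer there is one more tool, called after "Call:" as a command line: name --argument value ..., lists and objects as JSON in quotes. send_rows: Moves the arm, as the interface text tells. Its arguments: {"type":"object","properties":{"rows":{"type":"array","items":{"type":"number"}}},"required":["rows"]}

```bash
mkdir -p pics
cat > h.py <<'E'
from rig import r
import numpy as np, cv2
from scipy.spatial.transform import Rotation as R
def att(a):
    a=np.array(a,float)
    return a if a.shape==(3,3) else (R.from_rotvec(a).as_matrix() if a.size==3 else R.from_quat(a).as_matrix())
def ray(c,u,v):
    d=np.linalg.inv(c["intrinsics"])@[u,v,1]; return att(c["attitude"])@[d[0],-d[1],-d[2]]
def onz(c,u,v,z):
    d=ray(c,u,v); p=np.array(c["position"]); return p+d*(z-p[2])/d[2]
def proj(c,P):
    q=att(c["attitude"]).T@(np.array(P)-c["position"]); q=np.array(c["intrinsics"])@[q[0],-q[1],-q[2]]; return q[:2]/q[2]
E
python3 - <<'E'
from h import *
for n in("scene","side"):
    c=r.camera(n); print(n,{k:v for k,v in c.items() if k!="frame"})
    cv2.imwrite(f"pics/{n}0.png",c["frame"][:,:,::-1])
print(r.read_state(),r.tips_ahead)
E
```

```text
scene {'intrinsics': array([[420.13872293,   0.        , 319.80643253],
       [  0.        , 420.13872293, 194.75158767],
       [  0.        ,   0.        ,   1.        ]]), 'position': array([ 0.91703927, -0.54145673,  0.99690549]), 'attitude': array([0.61821357, 0.17553888, 0.56755146])}
side {'intrinsics': array([[361.06137979,   0.        , 320.21766759],
       [  0.        , 361.06137979, 205.85376425],
       [  0.        ,   0.        ,   1.        ]]), 'position': array([0.37060734, 0.71449002, 0.91485572]), 'attitude': array([ 0.14146135, -1.00787005, -2.73020999])}
{'time': 0.1, 'joint_positions': array([ 1.00048751e+00,  5.28384585e-01,  1.43377952e+00,  1.13500764e-05,
        1.18142444e+00, -1.78482895e-01]), 'dq': array([ 0.00041413, -0.00314855, -0.00299788, -0.00071159,  0.00179836,
       -0.00106765]), 'joint_torque': array([ 2.28166837e-04, -4.43305171e+01, -1.78588164e+01, -1.56566448e-04,
        3.84471830e-03, -1.33411848e-05]), 'tool_pos': array([0.23826917, 0.57708299, 0.2252228 ]), 'orientation': array([-1.55071044,  0.30804884, -0.30688053]), 'contact_force': array([ 0.37505349, -0.21395226,  1.13054882]), 'torque': array([ 0.02060674, -0.03254222, -0.05339169]), 'grip_width': 0.08511901744763377} 0.017
```

View pics/scene0.png

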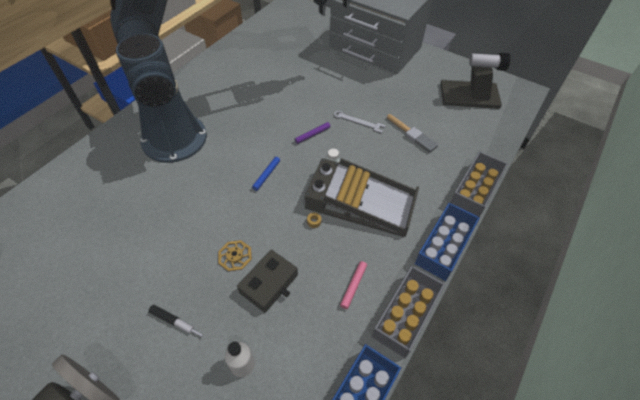

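View pics/side0.png

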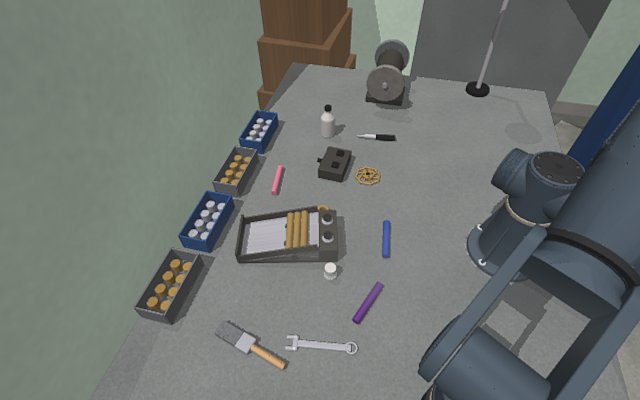

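The scene view shows the feeder at about (360,195), with caps near (325,168) and (318,185), the jar at (333,155) and the collar at (314,220). The side view shows the caps near (327,217) and (327,237). Next I'll enlarge both views around the feeder.

Run:
```python
from h import *
a=cv2.imread("pics/scene0.png")[145:245,295:425]; b=cv2.imread("pics/side0.png")[195:295,225:355]
a=cv2.convertScaleAbs(a,alpha=1.8)
f=lambda i:cv2.resize(i,None,fx=6,fy=6,interpolation=cv2.INTER_CUBIC)
cv2.imwrite("pics/z.png",np.hstack([f(a)[:,:400],f(b)[:,380:]]))
s=cv2.imread("pics/scene0.png"); c=r.camera("scene"); d=r.camera("side")
for u,v in((325,168),(318.5,185)): print(onz(c,u,v,.08))
for u,v in((327,217),(327,237)): print(onz(d,u,v,.08))
```

```text
[0.51343645 0.11251226 0.08      ]
[0.53183874 0.05139962 0.08      ]
[0.52508014 0.06037634 0.08      ]
[0.5081288  0.13113898 0.08      ]
```

View pics/z.png

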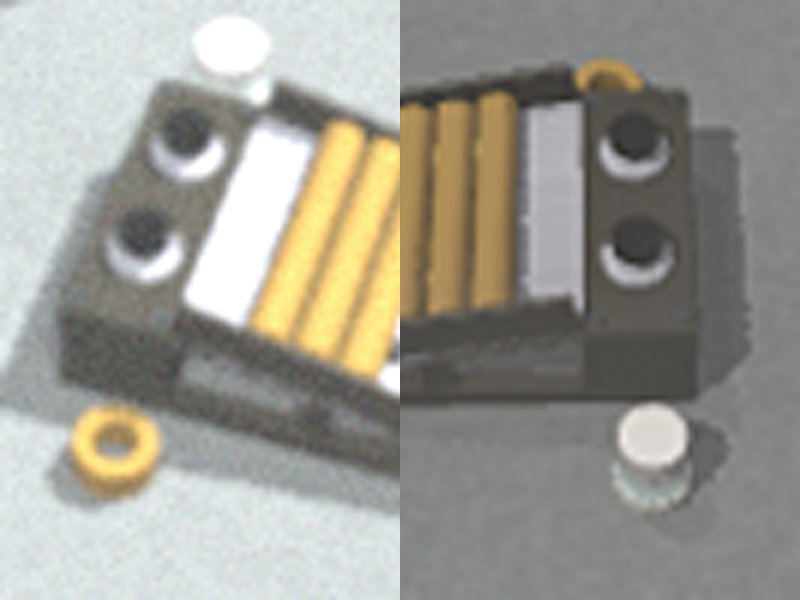

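```bash
cat > plan.py <<'E'
from h import *
c=r.camera("scene"); d=r.camera("side"); s=r.read_state()
def tri(a,b):
    A=[];B=[]
    for cam,(u,v) in((c,a),(d,b)):
        k=ray(cam,u,v);k/=np.linalg.norm(k);M=np.eye(3)-np.outer(k,k);A.append(M);B.append(M@cam["position"])
    return np.linalg.lstsq(np.vstack(A),np.hstack(B),rcond=None)[0]
L=[(325.6,167),(327.4,234.6)];Rr=[(318.5,183.),(327.4,217.4)]
def blob(cam,u,v,al):
    g=cv2.cvtColor(cam["frame"],cv2.COLOR_RGB2GRAY).astype(float); u,v=int(round(u)),int(round(v))
    w=g[v-5:v+6,u-5:u+6]; w=cv2.resize(w,None,fx=8,fy=8,interpolation=cv2.INTER_CUBIC)
    m=(w<al).astype(np.uint8); n,l,st,ce=cv2.connectedComponentsWithStats(m); i=l[44,44]
    return (ce[i]+.5)/8-.5+[u-5,v-5],st[i,2:5]/8
for n,p in(("L",L),("R",Rr)):
    print(n,"scene",onz(c,*p[0],.08),"side",onz(d,*p[1],.08),"tri",tri(*p),blob(c,*p[0],36),blob(d,*p[1],52))
M=R.from_rotvec(s["orientation"]).as_matrix(); print("tool axes\n",M.round(4), s["tool_pos"])
E
python3 plan.py
```

```text
L scene [0.51283194 0.11657309 0.08      ] side [0.5089758  0.12270986 0.08      ] tri [0.51024818 0.11971212 0.07538859] (array([326., 167.]), array([ 11.,  11., 968.])) (array([327.03908646, 234.93430043]), array([ 11.   ,  11.   , 937.625]))
R scene [0.52797763 0.05721536 0.08      ] side [0.52357389 0.06157627 0.08      ] tri [0.52528416 0.05927107 0.07631866] (array([318., 183.]), array([ 11.,  11., 968.])) (array([327.0382349 , 216.93677172]), array([ 11.,  11., 944.]))
tool axes
 [[ 9.242e-01 -4.000e-04  3.818e-01]
 [-3.818e-01 -7.000e-04  9.242e-01]
 [-1.000e-04 -1.000e+00 -8.000e-04]] [0.23848271 0.57743261 0.22576209]
```

Call:
send_rows --rows '[0.18,222,0,-172,-18,0.18,445,0,-344,-36.5,0.18,445,0,-344,-36.5,0.18,445,0,-344,-36.5,0.18,445,0,-344,-36.5,0.18,445,0,-344,-36.5,0.18,445,0,-344,-36.5,0.18,445,0,-344,-36.5,0.18,445,0,-344,-36.5,0.18,445,0,-344,-36.5,0.18,445,0,-344,-36.5,0.18,445,0,-344,-36.5,0.18,445,0,-344,-36.5,0.18,445,30,-344,-36.5,0.18,445,60,-344,-36.5,0.18,445,60,-344,-36.5,0.18,445,60,-344,-36.5,0.18,445,60,-344,-36.5]'

```text
time: 2.1
tool_pos: [0.5194, 0.0904, 0.1675]
orientation: [-1.562, -0.195, 0.191]
contact_force: [-0.3, -0.2, -1.2]
grip_width: 0.0503
```

Run:
```python
from h import *
s=r.read_state();print(s["tool_pos"],s["grip_width"],s["contact_force"],s["dq"].round(3));print(R.from_rotvec(s["orientation"]).as_matrix().round(4))
w=r.camera("wrist");a=r.camera("scene");b=r.camera("side")
print({k:v for k,v in w.items() if k!="frame"})
for P in([.5105,.1195,.08],[.5255,.0593,.08]): print(proj(w,P))
cv2.imwrite("pics/w1.png",w["frame"][:,:,::-1])
f=lambda i:cv2.resize(i[:,:,::-1],None,fx=4,fy=4,interpolation=cv2.INTER_CUBIC)
cv2.imwrite("pics/s1.png",np.hstack([f(a["frame"][110:250,280:380])*1,f(b["frame"][130:270,270:370])]))
```

```text
[0.51939414 0.09035679 0.16749351] 0.05027657919973551 [-0.28384317 -0.19884176 -1.19631139] [-0.002 -0.009 -0.005 -0.002 -0.004 -0.002]
[[ 9.699e-01  2.600e-03 -2.436e-01]
 [ 2.436e-01  0.000e+00  9.699e-01]
 [ 2.500e-03 -1.000e+00 -6.000e-04]]
{'intrinsics': array([[295.61439931,   0.        , 317.00235815],
       [  0.        , 295.61439931, 196.14728959],
       [  0.        ,   0.        ,   1.        ]]), 'position': array([0.44383899, 0.07255446, 0.31523418]), 'attitude': array([-0.21940375, -0.28110583,  1.80116847])}
[352.03129539 197.06639361]
[277.84440641 196.88465464]
```

View pics/w1.png

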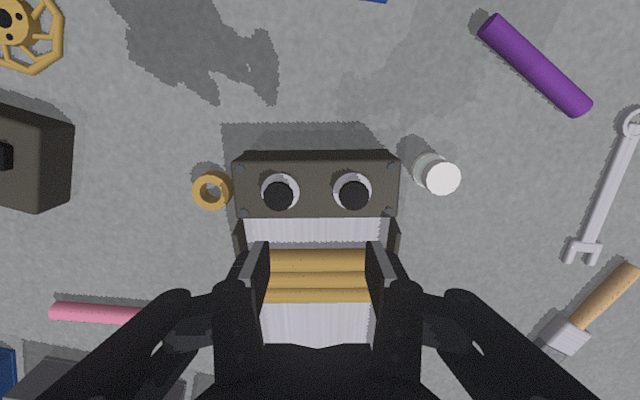

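View pics/s1.png

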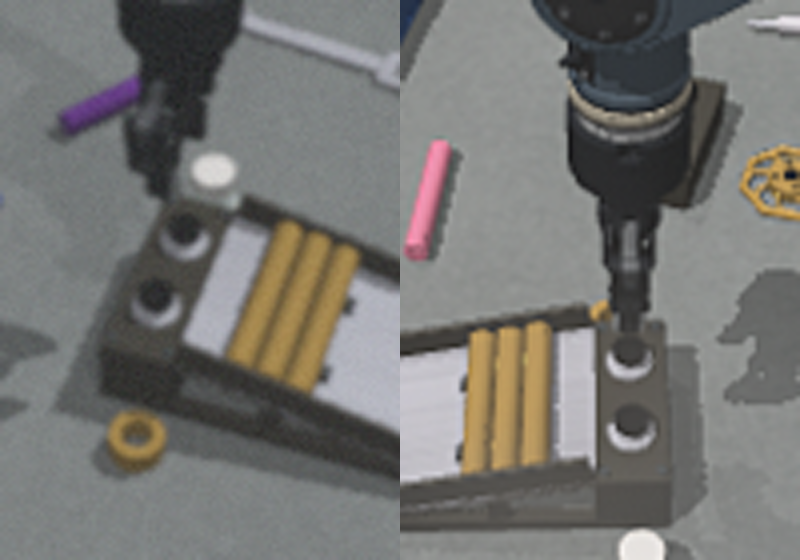

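The wrist view shows the caps at about (279,195) and (352,194), 2 px from where I predicted, and the fingers line up with the cap row. I'll refine with the wrist rays.

```bash
python3 - <<'E'
from h import *
w=r.camera("wrist");s=r.read_state();M=R.from_rotvec(s["orientation"]).as_matrix()
g=cv2.cvtColor(w["frame"],cv2.COLOR_RGB2GRAY)
n,l,st,ce=cv2.connectedComponentsWithStats((g<45).astype(np.uint8)[170:215,255:375])
P=[]
for i in range(1,n):
    if 300<st[i,4]<2000: q=ce[i]+[255,170]; p=onz(w,*q,.08); P.append(p); print(st[i],q,p,"tool-frame mm",1000*M.T@(p-s["tool_pos"]))
if len(P)==2: print(np.linalg.norm(P[0]-P[1]), np.degrees(np.arctan2(*(P[1]-P[0])[:2])))
E
python3 - <<'E'
from h import *
w=r.camera("wrist");s=r.read_state();M=R.from_rotvec(s["orientation"]).as_matrix()
g=cv2.cvtColor(w["frame"],cv2.COLOR_RGB2GRAY)
print(g[195,255:375:3]); P=[]
for t in(28,35,40):
  n,l,st,ce=cv2.connectedComponentsWithStats((g<t).astype(np.uint8)[170:215,255:375])
  for i in range(1,n):
    if st[i,4]>200: q=ce[i]+[255,170]; p=onz(w,*q,.08); print(t,st[i],q,p,"tool mm",1000*M.T@(p-s["tool_pos"]))
E
```

```text
[ 86  87 112  37  43  34  44  49  55  44  51  48  51 160 178  72  88  92
  91  96  90  86  94  87  89  90 102 190  72  47  48  49  51  52  41  54
  49  54 153  83]
```

Run:
```python
from h import *
w=r.camera("wrist");s=r.read_state();M=R.from_rotvec(s["orientation"]).as_matrix()
g=cv2.medianBlur(cv2.cvtColor(w["frame"],cv2.COLOR_RGB2GRAY),3)
for t in(60,65):
  n,l,st,ce=cv2.connectedComponentsWithStats((g<t).astype(np.uint8)[170:215,255:375])
  for i in range(1,n):
    if st[i,4]>200: q=ce[i]+[255,170]; p=onz(w,*q,.08); print(t,st[i],q,p,"tool mm",1000*M.T@(p-s["tool_pos"]))
```

```text
60 [ 85  11  29  30 679] [353.86008837 195.6921944 ] [0.5085307  0.12012913 0.08      ] tool mm [-2.85745899 86.8640262  31.95902555]
60 [  9  12  30  30 680] [278.12352941 196.53088235] [0.52463448 0.05903563 0.08      ] tool mm [ -2.07704169  86.89410456 -31.21642314]
65 [ 85  11  29  30 689] [353.95500726 195.65892598] [0.50848346 0.12019772 0.08      ] tool mm [-2.88661937 86.86394791 32.03703548]
65 [  9  12  30  30 689] [278.11320755 196.5341074 ] [0.52463934 0.05902785 0.08      ] tool mm [ -2.07420868  86.89411269 -31.22514855]
```

Call:
send_rows --rows '[0.18,-2.3,20,0.3,0,0.18,-2.3,40,0.3,0,0.18,-2.3,55,0.3,0,0.18,-2.3,62,0.3,0,0.18,-2.3,65,0.3,0,0.18,-2.3,65,0.3,0,0.18,-2.3,65,0.3,0]'

```text
time: 3.1
tool_pos: [0.5168, 0.0895, 0.1017]
orientation: [-1.562, -0.194, 0.191]
contact_force: [-0.4, 0.2, 1.2]
grip_width: 0.0506
```

Run:
```python
from h import *
s=r.read_state();print(s["tool_pos"],s["grip_width"],s["contact_force"],s["torque"])
a=r.camera("scene");b=r.camera("side")
f=lambda i:cv2.resize(i[:,:,::-1],None,fx=5,fy=5,interpolation=cv2.INTER_CUBIC)
cv2.imwrite("pics/s2.png",np.hstack([cv2.convertScaleAbs(f(a["frame"][130:240,290:370]),alpha=1.7),f(b["frame"][170:280,280:360])]))
```

```text
[0.51681882 0.08949251 0.10174548] 0.05055194098115823 [-0.41769821  0.19010922  1.18567367] [-0.00090306  0.03614145  0.04066599]
```

View pics/s2.png

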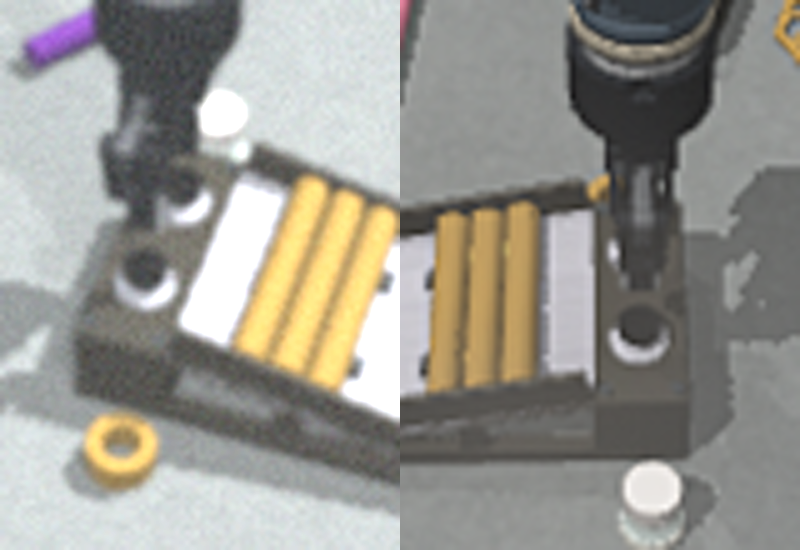

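Run:
```python
from h import *
a=r.camera("scene");b=r.camera("side");s=r.read_state();M=R.from_rotvec(s["orientation"]).as_matrix()
for z in(-.032,.032):
  for y in(.0,.005,.010,.017,.022):
    P=s["tool_pos"]+M@[0,y,z]; print(z,y,P.round(4),proj(a,P).round(1),proj(b,P).round(1))
print("cap R",proj(a,[.5246,.059,.08]),"cap L",proj(b,[.5085,.1201,.08]))
```

```text
-0.032 0.0 [0.5244 0.0585 0.1017] [317.7 177.2] [327.4 211.9]
-0.032 0.005 [0.5244 0.0585 0.0967] [317.7 178.4] [327.4 213. ]
-0.032 0.01 [0.5244 0.0585 0.0917] [317.7 179.5] [327.4 214.1]
-0.032 0.017 [0.5244 0.0585 0.0847] [317.7 181.1] [327.4 215.6]
-0.032 0.022 [0.5244 0.0585 0.0797] [317.7 182.2] [327.4 216.6]
0.032 0.0 [0.5088 0.1206 0.1017] [325.3 160.5] [327.7 229.5]
0.032 0.005 [0.5088 0.1206 0.0967] [325.3 161.7] [327.6 230.5]
0.032 0.01 [0.5088 0.1206 0.0917] [325.3 162.8] [327.6 231.6]
0.032 0.017 [0.5089 0.1206 0.0847] [325.2 164.4] [327.6 233.1]
0.032 0.022 [0.5089 0.1206 0.0797] [325.2 165.6] [327.6 234.1]
cap R [317.84041069 182.04067874] cap L [327.77451965 233.91155873]
```

Run:
```python
from h import *
w=r.camera("wrist");b=r.camera("side");s=r.read_state();M=R.from_rotvec(s["orientation"]).as_matrix()
for z in(-.0253,.0253):
  for y in(-.02,0,.017): print(z,y,proj(w,s["tool_pos"]+M@[0,y,z]).round(1),proj(w,s["tool_pos"]+M@[-.011,y,z]).round(1))
f=lambda i:cv2.convertScaleAbs(i[:,:,::-1],alpha=2.2,beta=10)
A=cv2.resize(f(w["frame"][130:330,200:440]),None,fx=2,fy=2,interpolation=cv2.INTER_CUBIC)
B=cv2.resize(f(b["frame"][190:250,300:348]),None,fx=6.667,fy=6.667,interpolation=cv2.INTER_CUBIC)[:400,:320]
cv2.imwrite("pics/w3.png",np.hstack([A,B]))
```

```text
-0.0253 -0.02 [263.3 266.6] [262.  246.5]
-0.0253 0 [269.5 247.6] [268.5 229.4]
-0.0253 0.017 [273.8 234.5] [273.  217.8]
0.0253 -0.02 [366.1 266.7] [367.3 246.5]
0.0253 0 [360.4 247.6] [361.3 229.5]
0.0253 0.017 [356.5 234.6] [357.3 217.8]
```

View pics/w3.png

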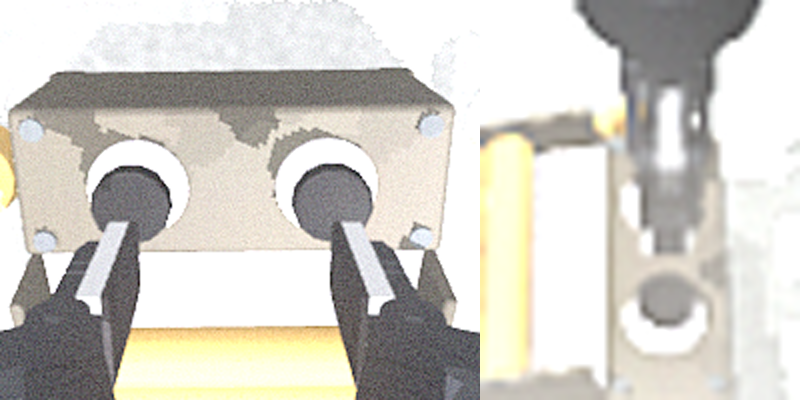

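The wrist view shows the two finger ends short of the caps, over cap height at about (258,241) and (373,241). Both other views agree that the tips are about 30 mm higher than the nominal 17 mm suggests. I'll go down in force-checked steps with a slightly wider opening.

Call:
send_rows --rows '[0.28,0,0,0,0,0.28,0,1,0,0,0.28,0,2,0,0,0.28,0,3,0,0,0.28,0,3,0,0,0.28,0,3,0,0]'

```text
time: 4.0
tool_pos: [0.5162, 0.0895, 0.098]
orientation: [-1.562, -0.192, 0.193]
contact_force: [-0.3, -0.1, -0.2]
grip_width: 0.0546
```

Run:
```python
from h import *
w=r.camera("wrist");s=r.read_state();print(s["tool_pos"],s["grip_width"],s["contact_force"],s["torque"],r.tips_ahead)
cv2.imwrite("pics/w4.png",w["frame"][:,:,::-1])
```

```text
[0.51622294 0.08949578 0.09805567] 0.054870793961503225 [-0.33479754 -0.05507497  1.25479897] [ 0.03582832  0.02477727 -0.01416505] 0.017
```

Call:
send_rows --rows '[0.28,0,2,0,0,0.28,0,4,0,0,0.28,0,6,0,0,0.28,0,6,0,0]'

```text
time: 4.45
tool_pos: [0.516, 0.0895, 0.0917]
orientation: [-1.562, -0.192, 0.193]
contact_force: [0.3, -0.3, 0.4]
grip_width: 0.0544
```

Call:
send_rows --rows '[0.28,0,2,0,0,0.28,0,4,0,0,0.28,0,4,0,0]'

```text
time: 4.75
tool_pos: [0.516, 0.0895, 0.0878]
orientation: [-1.562, -0.192, 0.193]
contact_force: [0.1, 0.7, 0.3]
grip_width: 0.0544
```

Run:
```python
from h import *
s=r.read_state();print(s["tool_pos"],s["grip_width"],s["contact_force"],s["torque"])
w=r.camera("wrist");a=r.camera("scene");b=r.camera("side")
f=lambda i,x:cv2.resize(cv2.convertScaleAbs(i[:,:,::-1],alpha=2,beta=5),None,fx=x,fy=x,interpolation=cv2.INTER_CUBIC)
cv2.imwrite("pics/w5.png",np.hstack([f(w["frame"][130:330,240:400],2),f(a["frame"][145:202,295:335],7)[:400-1],f(b["frame"][195:252,310:345],7)[:399]]) if 0 else np.hstack([f(x,k)[:390,:260] for x,k in((w["frame"][140:335,253:383],2),(a["frame"][145:201,302:340],7),(b["frame"][195:251,308:346],7))]))
```

```text
[0.5160137  0.08949672 0.0878234 ] 0.05443036072900109 [0.05866921 0.7304007  0.3463798 ] [0.03858796 0.01386915 0.03720951]
```

View pics/w5.png

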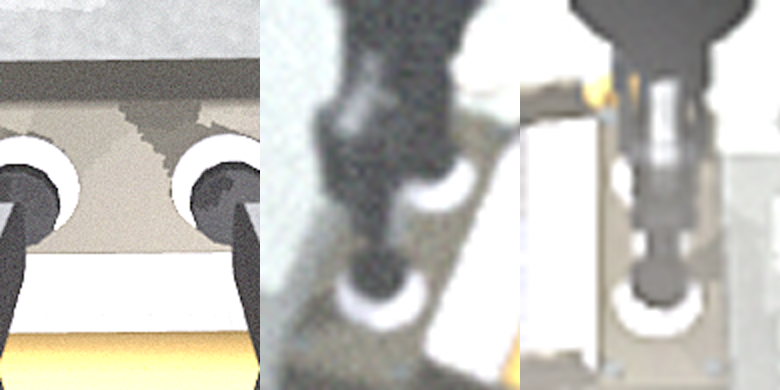

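Tips are heading onto both cap centres in the scene and side views, with no force yet. Continuing down.

Call:
send_rows --rows '[0.28,0,2,0,0,0.28,0,4,0,0,0.28,0,6,0,0,0.28,0,6,0,0]'

```text
time: 5.3
tool_pos: [0.516, 0.0895, 0.0818]
orientation: [-1.562, -0.192, 0.193]
contact_force: [0.1, -0.3, -0.5]
grip_width: 0.0547
```

Call:
send_rows --rows '[0.28,0,2,0,0,0.28,0,4,0,0,0.28,0,4,0,0]'

```text
time: 5.6
tool_pos: [0.516, 0.0895, 0.0778]
orientation: [-1.562, -0.192, 0.193]
contact_force: [0.4, -0.4, -0.4]
grip_width: 0.0546
```

Run:
```python
from h import *
s=r.read_state();print(s["tool_pos"],s["grip_width"],s["contact_force"],s["torque"])
w=r.camera("wrist");a=r.camera("scene");b=r.camera("side")
f=lambda i,x:cv2.resize(cv2.convertScaleAbs(i[:,:,::-1],alpha=2,beta=5),None,fx=x,fy=x,interpolation=cv2.INTER_CUBIC)
cv2.imwrite("pics/w6.png",np.hstack([f(x,k)[:390,:260] for x,k in((w["frame"][140:335,253:383],2),(a["frame"][145:201,302:340],7),(b["frame"][195:251,308:346],7))]))
```

```text
[0.51601086 0.08949568 0.07781552] 0.054589357708703275 [ 0.35924139 -0.38231263 -0.37246249] [ 0.00681298 -0.02002927 -0.02220155]
```

View pics/w6.png

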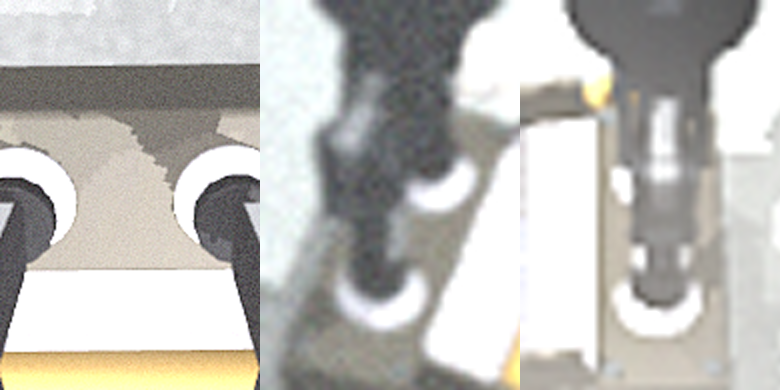

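The tips are now close over both caps, with their shadows falling on the cap tops. There's no contact force yet.

Call:
send_rows --rows '[0.28,0,2,0,0,0.28,0,4,0,0,0.28,0,5,0,0,0.28,0,5,0,0]'

```text
time: 6.15
tool_pos: [0.5161, 0.0895, 0.0729]
orientation: [-1.562, -0.192, 0.193]
contact_force: [0.3, -0.1, 0.8]
grip_width: 0.0547
```

Call:
send_rows --rows '[0.28,0,1,0,0,0.28,0,2,0,0,0.28,0,3,0,0,0.28,0,3,0,0]'

```text
time: 6.55
tool_pos: [0.5163, 0.0895, 0.0702]
orientation: [-1.562, -0.193, 0.192]
contact_force: [-0.3, -0.8, 1.7]
grip_width: 0.0546
```

Call:
send_rows --rows '[0.28,0,1,0,0,0.28,0,1,0,0]'

```text
time: 6.75
tool_pos: [0.5163, 0.0895, 0.0692]
orientation: [-1.562, -0.193, 0.192]
contact_force: [-0.7, 0.6, 2.4]
grip_width: 0.0543
```

Run:
```python
from h import *
s=r.read_state();print(s["tool_pos"],s["contact_force"],s["torque"])
w=r.camera("wrist");a=r.camera("scene");b=r.camera("side")
f=lambda i,x:cv2.resize(cv2.convertScaleAbs(i[:,:,::-1],alpha=2,beta=5),None,fx=x,fy=x,interpolation=cv2.INTER_CUBIC)
cv2.imwrite("pics/w7.png",np.hstack([f(x,k)[:390,:260*(1+(k==2.6))] for x,k in((w["frame"][160:310,218:418],2.6),(b["frame"][195:251,308:346],7))]))
```

```text
[0.51629919 0.08951083 0.06924842] [-0.65222229  0.55531     2.40917588] [0.00065258 0.10818644 0.00535959]
```

View pics/w7.png

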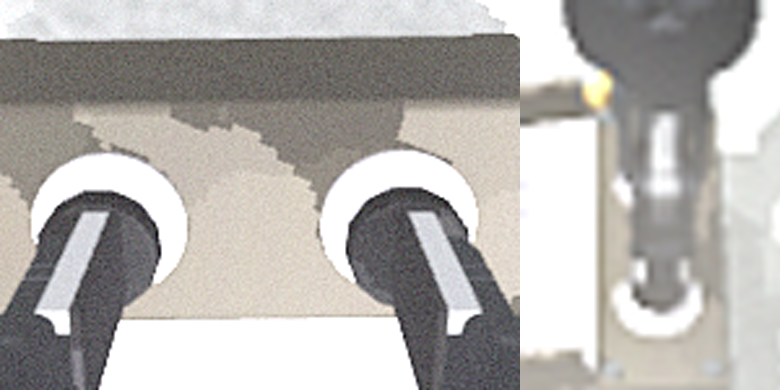

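Both tips rest on the caps (left tip at (95,212), right at (425,212) in the crop), within the cap outlines, with first contact at 2.4 N. Now I'll press both together and hold.

Call:
send_rows --rows '[0.28,0,3.5,0,0,0.28,0,6.5,0,0,0.28,0,6.5,0,0,0.28,0,6.5,0,0,0.28,0,6.5,0,0]'

```text
time: 7.4
tool_pos: [0.5163, 0.0895, 0.0634]
orientation: [-1.562, -0.193, 0.192]
contact_force: [-2.1, -0.5, 9.0]
grip_width: 0.0546
```

```bash
cat > sh.py <<'E'
from h import *
s=r.read_state();print(s["tool_pos"],s["contact_force"],s["torque"])
a=r.camera("scene");b=r.camera("side")
for n,c in(("scene",a),("side",b)):
    h=cv2.cvtColor(c["frame"],cv2.COLOR_RGB2HSV); m=cv2.inRange(h,(10,90,60),(28,255,255))
    for x in(15,-7,-28,151,129,108):  # feeder at yaw 14
        z=.061-(x+70)/232*.052+.011
        th=np.radians(14.3);o=np.array([.5166,.0896])+.097*np.array([np.cos(th),np.sin(th)])
        P=[*(o+x/1000*np.array([np.cos(th),np.sin(th)])),z]; u,v=proj(c,P).round().astype(int)
        print(n,x,(u,v),m[v-2:v+3,u-2:u+3].mean().round())
E
python3 sh.py
```

```text
[0.51630301 0.08950727 0.06337755] [-2.05621293 -0.50075631  9.00233345] [-0.03080249  0.33227444  0.01255382]
scene 15 (np.int64(359), np.int64(190)) 0.0
scene -7 (np.int64(352), np.int64(187)) 0.0
scene -28 (np.int64(345), np.int64(184)) 0.0
scene 151 (np.int64(405), np.int64(210)) 214.0
scene 129 (np.int64(397), np.int64(206)) 255.0
scene 108 (np.int64(390), np.int64(203)) 245.0
side 15 (np.int64(290), np.int64(231)) 0.0
side -7 (np.int64(297), np.int64(230)) 0.0
side -28 (np.int64(304), np.int64(229)) 0.0
side 151 (np.int64(246), np.int64(237)) 255.0
side 129 (np.int64(253), np.int64(236)) 255.0
side 108 (np.int64(259), np.int64(235)) 255.0
```

All three shafts have rolled to the end stop. I'll hold for 2 s more so they settle, then check.

Call:
send_rows --rows '[0.28,0,0,0,0,0.28,0,0,0,0,0.28,0,0,0,0,0.28,0,0,0,0,0.28,0,0,0,0,0.28,0,0,0,0,0.28,0,0,0,0,0.28,0,0,0,0,0.28,0,0,0,0,0.28,0,0,0,0,0.28,0,0,0,0,0.28,0,0,0,0,0.28,0,0,0,0,0.28,0,0,0,0,0.28,0,0,0,0,0.28,0,0,0,0,0.28,0,0,0,0,0.28,0,0,0,0]'

```text
time: 9.3
tool_pos: [0.5163, 0.0895, 0.0634]
orientation: [-1.562, -0.193, 0.192]
contact_force: [-1.8, -0.5, 9.3]
grip_width: 0.0548
```

```bash
python3 sh.py
python3 - <<'E'
from h import *
b=r.camera("side")["frame"]; cv2.imwrite("pics/d0.png",cv2.resize(b[190:275,225:345,::-1],None,fx=6,fy=6,interpolation=cv2.INTER_CUBIC))
for i in range(4): c=r.camera("side")["frame"]
d=cv2.GaussianBlur(cv2.absdiff(b,c),(5,5),0)[200:270,230:300];print(d.max())
E
```

```text
[0.51630176 0.08950457 0.06341698] [-1.79828582 -0.54389371  9.27395687] [-0.01933331  0.29833794 -0.01399048]
scene 15 (np.int64(359), np.int64(190)) 0.0
scene -7 (np.int64(352), np.int64(187)) 0.0
scene -28 (np.int64(345), np.int64(184)) 0.0
scene 151 (np.int64(405), np.int64(210)) 255.0
scene 129 (np.int64(397), np.int64(206)) 255.0
scene 108 (np.int64(390), np.int64(203)) 235.0
side 15 (np.int64(290), np.int64(231)) 0.0
side -7 (np.int64(297), np.int64(230)) 0.0
side -28 (np.int64(304), np.int64(229)) 0.0
side 151 (np.int64(246), np.int64(237)) 255.0
side 129 (np.int64(253), np.int64(236)) 255.0
side 108 (np.int64(259), np.int64(235)) 255.0
1
```

View pics/d0.png

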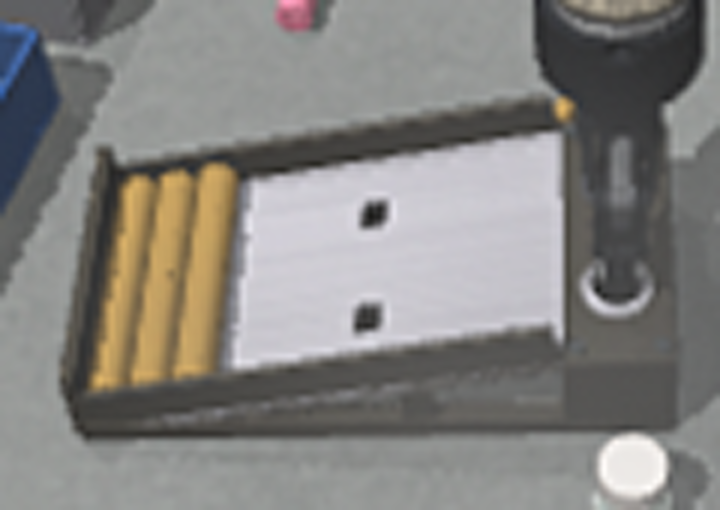

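The view shows all three shafts lying still against the end stop (crop x about 115 to 215), with both pins down flush at (374,213) and (368,317). Releasing straight up.

Call:
send_rows --rows '[0.28,0,-5,0,0,0.28,0,-12,0,0,0.28,0,-30,0,0,0.28,0,-60,0,0,0.28,0,-90,0,0,0.28,0,-120,0,0,0.28,0,-140,0,0,0.28,0,-140,0,0,0.28,0,-140,0,0,0.28,0,-140,0,0,0.28,0,-140,0,0,0.28,0,-140,0,0]'

```text
time: 10.85
tool_pos: [0.5156, 0.0895, 0.2014]
orientation: [-1.562, -0.191, 0.194]
contact_force: [-0.5, -0.3, 0.6]
grip_width: 0.0551
```

```bash
python3 sh.py
python3 - <<'E'
from h import *
# bystanders unchanged? compare with the start picture away from the arm
a=cv2.imread("pics/scene0.png");b=r.camera("scene")["frame"][:,:,::-1];c=r.camera("wrist")["frame"][:,:,::-1]
cv2.imwrite("pics/fin.png",np.vstack([np.hstack([a[130:330,130:530]]*1),np.ascontiguousarray(b[130:330,130:530])]) if 0 else np.vstack([b[:, :][100:350,120:520],c[60:310,120:520]]))
E
```

```text
[0.51561611 0.08949043 0.20144081] [-0.52689242 -0.30606807  0.60485038] [-0.03028621  0.00891705 -0.09577798]
scene 15 (np.int64(359), np.int64(190)) 0.0
scene -7 (np.int64(352), np.int64(187)) 0.0
scene -28 (np.int64(345), np.int64(184)) 0.0
scene 151 (np.int64(405), np.int64(210)) 255.0
scene 129 (np.int64(397), np.int64(206)) 255.0
scene 108 (np.int64(390), np.int64(203)) 235.0
side 15 (np.int64(290), np.int64(231)) 0.0
side -7 (np.int64(297), np.int64(230)) 0.0
side -28 (np.int64(304), np.int64(229)) 0.0
side 151 (np.int64(246), np.int64(237)) 255.0
side 129 (np.int64(253), np.int64(236)) 255.0
side 108 (np.int64(259), np.int64(235)) 255.0
```

View pics/fin.png

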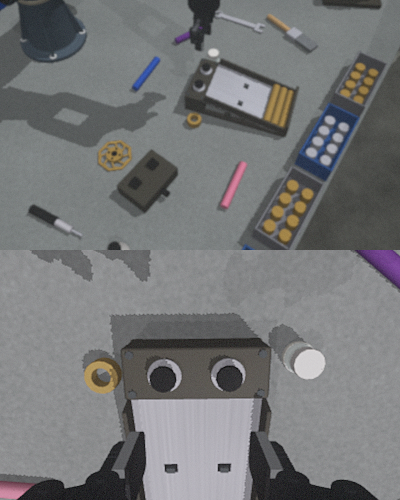

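Both caps are up again at (163,377) and (230,377), the shafts are at the end stop, and the bystanders are in place. Handing in.

```bash
python3 -c "
from rig import r
print(r.hand_in())"
```

```text
the job is handed in; nothing more can be done
None
```

The three shafts are released and lie at the end stop, and the job is handed in. It took about 11 s of the 32 s allowed.

- **Press:** I set one fingertip on each round plunger and pressed both down together, about 7 mm at about 9 N in total. I held them down for about 2.4 s. I then lifted straight up to about 0.2 m, well clear of everything.
- **Last checks:** Scene and side views showed bronze at all three end positions (feeder x of about 108, 129 and 151 mm) and none at the start positions. Side frames taken while I still held the plungers down showed no motion. After release both caps were up, the bystanders in view looked unmoved, and the force on the tool was back to noise.
- **Disagreement:** The fingertips made contact about 27 mm lower than the stated 17 mm ahead of the TCP implied. The camera views showed this beforehand, so I came down in force-checked steps.
- **Not checked:** I had no direct reading of how far each plunger travelled. That both pins were down rests on the side view, where both looked flush with the chute, and on the shafts rolling.

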